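# Crank the rack clamp onto a lamp base

### The job

Fit the loose crank onto the square end of the clamp's upright spindle, letting it drop fully home without ramming it, and wind it clockwise (seen from above) through its turns until the sprung jaw pad holds the bakelite lamp base snugly against the fixed jaw, its springs clearly pressed in by a few millimetres but well short of solid, for bakelite is brittle. Move the jaw only with the crank, leave the lamp base standing on the clamp's bed and the crank seated on the spindle, let go, and leave the bowl, scribe, shell fish and bone chip where they lie.

Things in the scene. Friction and masses are not known exactly. Their poses are not given: they have to be found in the camera images.
- clamp: Fixed bench clamp. Origin on the upright spindle's axis at bench level. Bed: plate at x 40..110, y -105..105 mm, 15 high; fixed jaw across its +y end, inner face y = 85, top 55 high; the sliding jaw runs along +y towards it. Grey gear case on the -x side: x -30..40, y -40..40, 45 high, with a round post of radius 21, 64 high, on the axis.
- spindle_seat (a point): Point on the spindle's axis on top of its round shoulder (radius 15), 75 mm above the bench: the crank's underside rests here when home. Axes as the clamp's; they do NOT turn with the spindle. Clockwise from above closes the jaw, 31.4 mm a turn. Stiff to turn: about 0.3 N m, 5.5 N at the knob. It holds a squeeze of up to about 60 N when let go, and backs off from more to that.
- spindle_top (a point): Top of the spindle's square end, on its axis, 99 mm above the bench; axes as the clamp's. The steel square is 14 mm across flats and stands 24 over the shoulder; its last 1 mm tapers to 13.4 mm. The angle of the square differs every time and is not measured: see it, or feel for it by turning the crank gently on top until it drops.
- crank: Loose steel crank, 0.26 kg, standing on its socket block, knob up. Origin at the centre of the block's underside, z up. Block 30 x 30 mm, 36 high, with a square through hole 15.6 wide, sides along x and y. An arm 16 wide (z 28..36) runs along +x to x = 65. At x = 55 stands a free-spinning wooden knob, radius 9, z 40..76.
- knob_mid (a point): Middle of the crank's knob: 55 mm from the socket's axis, 58 mm above the crank's underside.
- jaw: Sliding jaw, steel block 70 x 27 x 40 mm, driven by the spindle. Its frame is the clamp's frame slid along y (0 when fully open); the block spans y -90..-63 in it. It starts 0 to 16 mm from fully open and catches the lamp base between pad and fixed jaw at 80 mm: 2.0 to 2.6 turns from the start.
- jaw_pad: Aluminium pad, 66 x 10 x 34 mm, in front of the sliding jaw on two springs (12 N/mm together, 10 mm of travel, then solid). Its frame coincides with jaw when the springs are free and shifts towards -y of it by as much as they are pressed; its front face is at y = -43 in its own frame.
- lamp_base: Loose bayonet lamp base of dark bakelite, 90 g, standing upright on the bed between pad and fixed jaw. Origin at the centre of its underside. Round: skirt radius 24 and 26 high, then a barrel radius 17 to 52 high. The jaw pushes it along the bed.
- coconut_bowl: Lacquered coconut bowl, 100 mm across, 45 high, origin under its centre. To be left alone.
- scribe: Steel scribe, 135 mm long along its x, 9 mm thick. To be left alone.
- shell_fish: Fish-shaped shell inlay, about 54 x 28 x 5 mm. To be left alone.
- bone_chip: Bone polishing chip, 60 x 22 x 6 mm. To be left alone.
There are look-alikes about, which are no part of the job. There is more than one size of the crank; the job needs the middle-sized.

How it is judged:
By the outcome, as a careful person would: the job done as asked, in the order asked, and still so for the second after the job is handed in, with the robot touching nothing.
It also fails if it takes over 72 s, if anything falls off the work surface, if the arm or the gripper's body presses on something with over 40 N, if the wrist force passes 120 N, or if a joint passes its speed limit or range.

### The arm

A 7-joint arm with a two-finger parallel gripper is mounted at the origin on the work surface. World frame = base frame: x ahead of the robot, y to its left, z up, the work surface at z = 0. Lengths are in m, angles in rad, forces in N, time in s.
With the tool pointing down it reaches from about 0.375 to 0.925 m from the base axis. Payload 3.1 kg.
Tool frame: the origin (TCP) lies between the finger pads; the fingertips stand 19 mm ahead of it and the grasp point (between the pads) is the TCP; z points along the fingers, y is the line along which they close (so a half turn about z gives the same grasp; the last joint's range is limited). The gripper opens to 85 mm and grips with 20 to 120 N. Pads are 22 mm wide; open, the fingers measure 114 mm over their backs; the gripper's body (76 mm by 85 mm) begins 54 mm behind the grasp point. The pads swing forward as they close: fully open they stand 13 mm farther back than shut.
Start: joints at [1.136, 0.383, 0.044, 1.598, -0.018, 1.161, -0.05], TCP at [0.215, -0.613, 0.218] pointing down, gripper open.
Joint ranges: [-2.61, 2.61], [-0.41, 2.15], [-1.48, 1.57], [0, 2.5], [-1.57, 4.71], [0.05, 1.97], [-2.85, 2.85]. Speed limits (rad/s): [2.79, 2.79, 3.14, 3.14, 3.14, 3.14, 3.14].

### API

Orientations are given as a unit quaternion [x, y, z, w].
In Python, from bench import move_ptp, movel, move_j, move_gripper, pause, inverse_kinematics, read_camera, camera_params, MotionError, sign_off, look_for, tip_of, read_time_s, read_qpos, read_joint_vel, read_effort, read_eef_pos, read_tcp_rot, read_ft_force, read_ft_torque, read_finger_gap, read_grasp_force gives the robot as it stands. Calls block until the motion is done:
- move_ptp(position, orientation): joint-space move of the TCP to a pose.
- movel(position, orientation=None, speed=0.15): straight line of the TCP; orientation=None keeps the orientation; speed is the mean speed in m/s.
- move_j(angles): joint-space move.
- move_gripper(opening, effort=None): finger opening in m; effort is the grip in N (None keeps the last); returns when the fingers have stopped.
- pause(seconds).
- inverse_kinematics(position, orientation): joint angles nearest the present ones, or None.
- read_camera(name): name is "scene" or "top"; returns the picture (384x512x3 uint8, red, green, blue); there is no depth.
- camera_params(name): a dict with "K" (3x3 intrinsics, pixels), "dist_coeffs" ([k1, k2, p1, p2, k3] as OpenCV has them; the pictures are not rectified), "camera_from_world" (4x4, takes a point from world to camera coordinates). Camera axes: x right, y down, z forward; pixel columns grow to the right and rows downward; lengths in m; the calibration is good to about 2 mm. A picture is of the moment at which its call begins. camera_params takes no time and is no camera call.
A pose or a line that the arm cannot do raises MotionError and nothing moves.
- sign_off(): hands the job in; it is judged then, once.
Trained networks look in the newest picture that a camera, given by its name, has taken for a name from the list of things; names that differ only in an ending like _2 or _b are one class to them, and where a whole thing is asked for, a point or a joint stands for the part that bears it (a point fixed in the world has none). Each returns a list of dicts, best first, with "confidence" (0 to 1); they miss things now and then, are a little off and sometimes report something else, mostly with a low value. They report only what shows in the picture. A call takes as long as a camera call. They do not tell look-alikes from the thing itself.
- look_for(camera, name): "at" ([column, row] in pixels, amid what is visible of it).
- tip_of(camera, name): "at" ([column, row] in pixels: a listed point, or the origin of a listed thing).
Readings, each from a call of its own:
- read_time_s(): time.
- read_qpos(): joint angles.
- read_joint_vel(): joint speeds.
- read_effort(): joint torques, N m.
- read_eef_pos(): TCP position.
- read_tcp_rot(): TCP orientation.
- read_ft_force(): force on the tool from outside, world axes, zero at the start.
- read_ft_torque(): the same for the moment, N m.
- read_finger_gap(): finger opening in m.
- read_grasp_force(): force on a finger pad.
Only numpy, scipy, OpenCV 4.12 (cv2) and the standard library are available. Lean on these libraries where they do the work, as an engineer would, in place of code of your own. Each camera call takes 0.05 s, during which the arm holds its last target. There are 200 camera calls.

## Working session

There is one attempt and no reset: what is moved stays moved. The work goes in short steps, each a Python script; the robot and the scene stay as the last script left them, time stands still between calls to the robot, and variables do not carry over. Pictures are saved under pics/ and viewed, at most 10 in all, crops included, and the job is handed in when it is done.

```bash
ls; mkdir -p pics; cat > h.py <<'E'
import numpy as np, cv2
from bench import *
def snap(cam,fn=None):
    im=read_camera(cam)
    if fn: cv2.imwrite('pics/'+fn,cv2.cvtColor(im,cv2.COLOR_RGB2BGR))
    return im
def par(cam):
    p=camera_params(cam); return np.array(p["K"],float),np.array(p["dist_coeffs"],float),np.array(p["camera_from_world"],float)
def ray(cam,px):
    K,d,T=par(cam); u=cv2.undistortPoints(np.array([[px]],float),K,d)[0,0]
    R,t=T[:3,:3],T[:3,3]; return -R.T@t, R.T@np.array([u[0],u[1],1.])
def at_z(cam,px,z):
    c,r=ray(cam,px); return c+r*(z-c[2])/r[2]
def proj(cam,P):
    K,d,T=par(cam); return cv2.projectPoints(np.atleast_2d(np.array(P,float)),cv2.Rodrigues(T[:3,:3])[0],T[:3,3],K,d)[0][:,0]
E
python3 - <<'E'
from h import *
for c in ('scene','top'):
    snap(c,c+'0.png'); K,d,T=par(c); print(c,K[0,0],ray(c,(256,192)))
    for n in ('spindle_seat','spindle_top','clamp','crank','knob_mid','jaw','jaw_pad','lamp_base'):
        print(n,[(np.round(r['at'],1).tolist(),round(r['confidence'],2)) for r in tip_of(c,n)][:5])
print(read_time_s())
E
```

```text
pics
scene 421.2759048117415 (array([ 1.33461488, -0.45156526,  0.96636874]), array([-0.62448062,  0.33126276, -0.70742322]))
spindle_seat [([276.7, 174.6], 0.94), ([282.2, 261.3], 0.32)]
spindle_top [([271.6, 168.9], 0.88), ([176.5, 198.0], 0.66), ([273.7, 177.7], 0.61), ([300.6, 151.2], 0.35)]
clamp [([267.9, 188.9], 0.93), ([200.2, 270.9], 0.59)]
crank [([183.4, 218.6], 0.86), ([196.4, 198.2], 0.74), ([133.5, 204.8], 0.72)]
knob_mid [([143.0, 199.6], 0.79), ([270.6, 167.3], 0.74), ([178.9, 197.8], 0.68), ([204.0, 178.7], 0.66)]
jaw [([271.7, 187.7], 0.67), ([227.4, 191.7], 0.54), ([200.2, 275.0], 0.38)]
jaw_pad [([272.0, 193.7], 0.47)]
lamp_base [([294.9, 198.5], 0.55)]
top 434.564250186022 (array([ 0.37116868, -0.03648063,  1.13793172]), array([ 0.17600309,  0.00214076, -0.98455256]))
spindle_seat [([224.4, 215.3], 0.58)]
spindle_top [([221.4, 212.0], 0.71)]
clamp [([226.2, 217.8], 0.65)]
crank [([384.3, 280.6], 0.86), ([336.6, 222.7], 0.55), ([312.2, 250.8], 0.49)]
knob_mid [([382.2, 248.5], 0.85), ([300.7, 260.2], 0.56), ([339.0, 242.9], 0.53)]
jaw []
jaw_pad []
lamp_base [([206.7, 195.3], 0.74), ([264.6, 126.5], 0.44)]
0.9
```

```bash
python3 - <<'E'
from h import *
a=cv2.imread('pics/top0.png')[90:330,140:440]; cv2.imwrite('pics/top0c.png',cv2.resize(a,None,fx=2.6,fy=2.5,interpolation=cv2.INTER_CUBIC))
E
```

```text
(no output)
```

View pics/top0c.png

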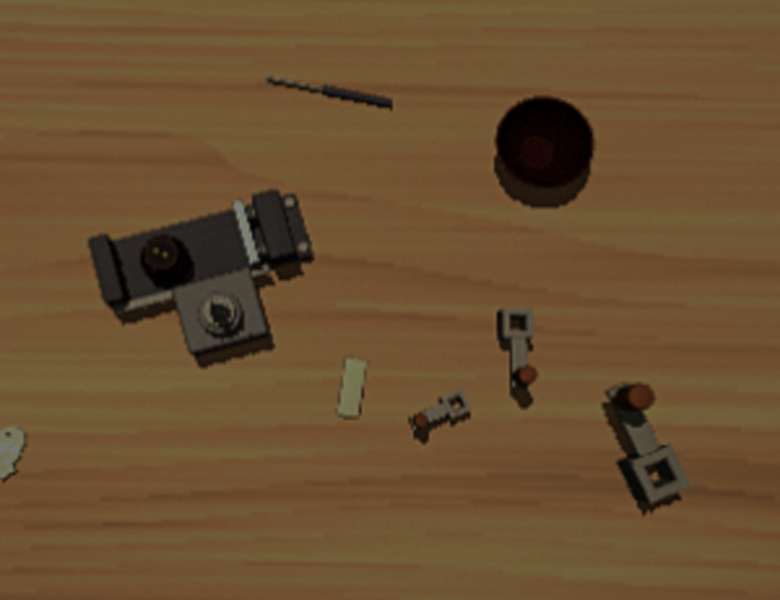

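View pics/scene0.png

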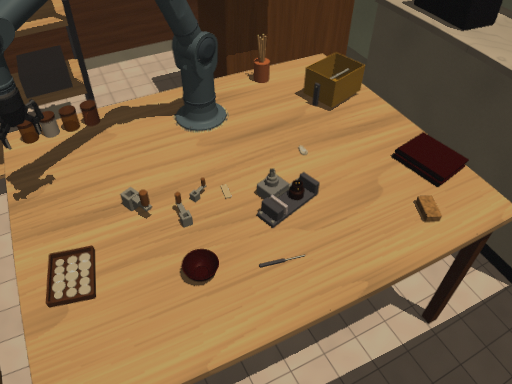

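The overhead view shows the clamp on the left, with its spindle near (224,216) and the fixed jaw at its left end. It also shows three cranks: small near (312,250), middle-sized with its block at (338,219) and knob at (342,240), and large near (390,278). The scene view agrees, with the middle crank's block near (184,215) and its knob near (178,198).

```bash
python3 - <<'E'
from h import *
def crop(f,c,r,n=26):
    a=cv2.imread('pics/'+f)[r-n:r+n,c-n:c+n]; return cv2.convertScaleAbs(cv2.resize(a,(380,290),interpolation=cv2.INTER_CUBIC),alpha=1.9)
o=np.vstack([np.hstack([crop('top0.png',224,214,18),crop('top0.png',340,228,24)]),np.hstack([crop('scene0.png',272,183,22),crop('scene0.png',183,208,24)])])
cv2.imwrite('pics/z0.png',o)
print(at_z('top',(223.5,214),.087),at_z('top',(338.5,219.5),.036),at_z('top',(342,235),.076))
for px in [(385,272),(316,247),(339,219.5)]: print(px,at_z('top',px,.03))
E
```

```text
[0.50307492 0.04355724 0.087     ] [ 0.50172042 -0.24536777  0.036     ] [ 0.45935051 -0.24563909  0.076     ]
(385, 272) [ 0.37403716 -0.35956519  0.03      ]
(316, 247) [ 0.43151138 -0.18858501  0.03      ]
(339, 219.5) [ 0.50246023 -0.24778069  0.03      ]
```

View pics/z0.png

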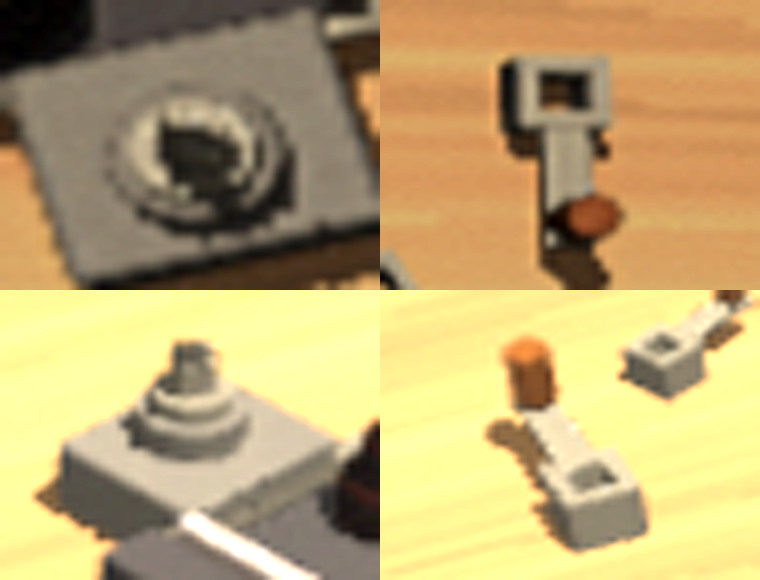

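```bash
python3 - <<'E'
from h import *
from scipy.spatial.transform import Rotation as R
p=lambda *a:print(np.round(at_z(*a),4)[:2],end=' ')
print('crank');p('top',(339.2,219.4),.036);p('top',(336.6,222.7),0);p('scene',(183.4,218.6),0)
print('\nknob');p('top',(342.8,239.6),.076);p('top',(339,242.9),.058);p('scene',(178.9,197.8),.058)
print('\nspin');p('top',(224.4,215.3),.075);p('top',(221.4,212),.099);p('scene',(271.6,168.9),.099);p('scene',(276.7,174.6),.075);p('top',(226.2,217.8),0);p('scene',(267.9,188.9),0)
print('\nlamp');p('top',(206.7,195.3),0);p('scene',(294.9,198.5),0)
print('\ncase corners z45')
for x,y in [(20,75),(310,10),(375,215),(85,275)]: p('top',(206+x/10.556,196+y/8.056),.045)
print('\nscene spindle top view');p('scene',(250+195/8.64,161+(345-290)/6.59),.099)
print(R.from_quat(read_tcp_rot()).as_matrix().round(3),read_qpos())
E
```

```text
crank
[ 0.502  -0.2471] [ 0.4975 -0.2471] [ 0.4854 -0.2498] 
knob
[ 0.4483 -0.2474] [ 0.4413 -0.2414] [ 0.4518 -0.2452] 
spin
[0.5014 0.0421] [0.5063 0.0479] [0.5007 0.0437] [0.5081 0.0589] [0.5041 0.0427] [0.4861 0.0424] 
lamp
[0.5629 0.0964] [0.5631 0.0992] 
case corners z45
[0.5297 0.087 ] [0.5519 0.0181] [0.4873 0.0006] [0.4672 0.0689] 
scene spindle top view
[0.5038 0.0454] [[ 0.944  0.331  0.   ]
 [ 0.331 -0.944  0.   ]
 [ 0.    -0.    -1.   ]] [ 1.13620247  0.38290424  0.04388589  1.59789157 -0.01791418  1.16122078
 -0.04991153]
```

The enlarged crops show the middle crank lying with its arm towards the robot, at about (0.502, -0.247). The spindle is at about (0.504, 0.043), with the clamp turned by roughly 16°. Next I'll look closely at the square and grasp the crank.

```bash
python3 - <<'E'
from h import *
def crop(c,P,n,W,H,g):
    f=cv2.imread(f'pics/{c}0.png'); u=proj(c,P)[0].astype(int); nx,ny=n
    a=f[u[1]-ny:u[1]+ny,u[0]-nx:u[0]+nx]; print(c,u-[nx,ny],W/(2*nx)); return cv2.convertScaleAbs(cv2.resize(a,(W,H),interpolation=cv2.INTER_NEAREST),alpha=g)
S=[.504,.043,.087]
cv2.imwrite('pics/z1.png',np.hstack([crop('top',S,(10,10),400,400,2.5),crop('scene',S,(10,10),400,400,1.6)]))
Q=[1,0,0,0]
print(inverse_kinematics([.502,-.247,.15],Q),inverse_kinematics([.504,.043,.2],Q))
move_gripper(.055)
move_ptp([.502,-.247,.12],Q)
movel([.502,-.247,.026],speed=.12)
move_gripper(0.0,60)
print(read_finger_gap(),read_grasp_force(),read_ft_force(),read_eef_pos(),read_time_s())
E
```

```text
top [213 203] 20.0
scene [261 162] 20.0
[ 0.53514498  0.29477603 -0.17560682  1.87364331  0.06122287  0.97832321
 -1.23804602] [ 0.44792941  0.18621852 -0.66883183  1.93098479  0.13142921  1.06752879
 -1.84690062]
0.00018732766168124868 0.0 [0.50803321 0.08907576 0.20415654] [ 0.50202516 -0.24703256  0.02607875] 4.5417
```

View pics/z1.png

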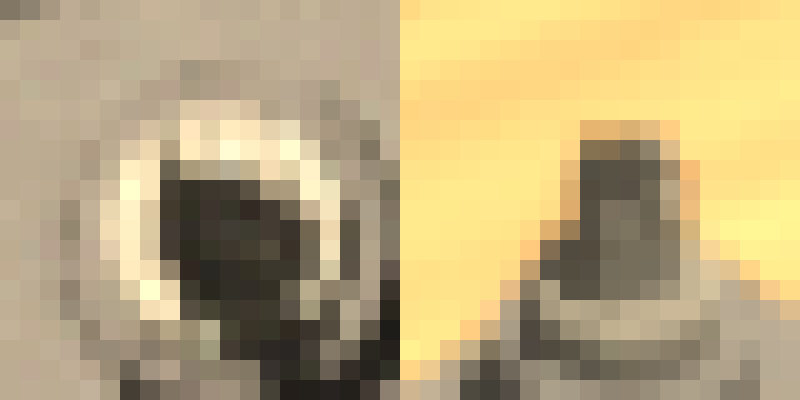

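The gripper closed on nothing, so I'll look again.

```bash
python3 - <<'E'
from h import *
def crop(c,P,nx,ny,W,H,g):
    f=cv2.imread(f'pics/{c}1.png'); u=proj(c,P)[0].astype(int)
    a=f[max(0,u[1]-ny):u[1]+ny,max(0,u[0]-nx):u[0]+nx]; print(c,u-[nx,ny],W/(2*nx)); return cv2.convertScaleAbs(cv2.resize(a,(W,H),interpolation=cv2.INTER_CUBIC),alpha=g)
snap('top','top1.png');snap('scene','scene1.png')
S=[.502,-.247,.03]
cv2.imwrite('pics/z2.png',np.hstack([crop('top',S,40,50,400,500,2.),crop('scene',S,40,50,400,500,1.5)]))
print(read_finger_gap(),read_grasp_force(), proj('top',S), proj('scene',S))
E
```

```text
top [298 169] 5.0
scene [145 165] 5.0
-0.00012326499470252032 0.0 [[338.69686568 219.67259305]] [[185.13584501 215.38547421]]
```

View pics/z2.png

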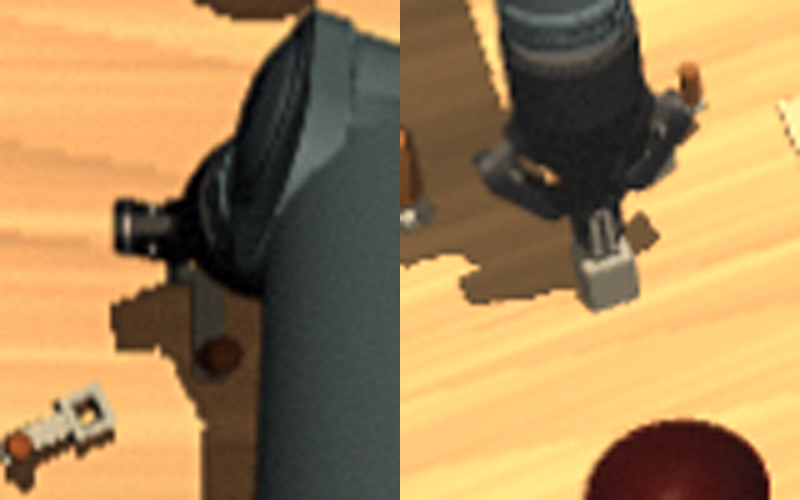

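The picture shows closed fingers drawn over the block, whose outline is unmoved (scene about (186,220), knob in top at (342,240)). I'll raise the arm and check the gripper.

```bash
python3 - <<'E'
from h import *
movel([.502,-.247,.12],speed=.15)
print(read_finger_gap(),read_ft_force())
snap('scene','scene2.png');
move_gripper(.055); print(read_finger_gap(),read_time_s())
snap('scene','scene3.png')
a=[cv2.convertScaleAbs(cv2.resize(cv2.imread('pics/'+f)[150:240,145:225],(400,450)),alpha=1.5) for f in('scene2.png','scene3.png')]
cv2.imwrite('pics/z3.png',np.hstack(a))
E
```

```text
-0.0002160636325785489 [-0.27000261 -0.69685913 -0.30627425]
0.054936970501719 6.0333
```

View pics/z3.png

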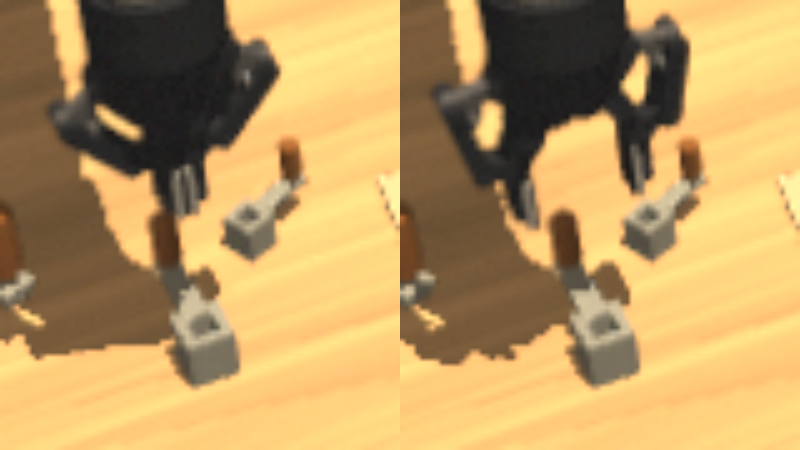

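```bash
python3 - <<'E'
from h import *
P=read_eef_pos();print(P,read_finger_gap(), read_tcp_rot())
for z in(.101,.12,.13): 
  for dy in(-.03,0,.03): print(z,dy,(proj('scene',[P[0],P[1]+dy,z])[0]-[145,150])*5+[400,0])
E
```

```text
[ 0.50204057 -0.24701802  0.12000908] 0.05526914584370779 [9.99999999e-01 1.77384027e-05 3.15045985e-05 1.09940005e-05]
0.101 -0.03 [537.9003279  260.86245638]
0.101 0 [587.66596581 244.02553689]
0.101 0.03 [636.75746077 227.42674019]
0.12 -0.03 [533.6671478  237.49265949]
0.12 0 [584.02520185 220.6397951 ]
0.12 0.03 [633.69282156 204.03181304]
0.13 -0.03 [531.40598302 224.9792675 ]
0.13 0 [582.08082577 208.11987082]
0.13 0.03 [632.05645551 191.50900323]
```

The fingers' image sits about 25 mm higher than the stated TCP geometry implies, so they closed just above the block. I'll grasp about 24 mm lower and check that the fingers actually hold something.

```bash
python3 - <<'E'
from h import *
print('spindle',at_z('top',(223.6,213.6),.075),'crank',at_z('top',(338.7,218.9),.036))
z=.026; movel([.502,-.247,.03],speed=.15)
while z>.003:
    z-=.004; movel([.502,-.247,z],speed=.05); f=read_ft_force()
    if abs(f[2])>3: print('touch',z,f); break
move_gripper(0.0,60)
print(z,read_finger_gap(),read_grasp_force(),read_ft_force(),read_ft_torque(),read_eef_pos(),read_time_s())
snap('top','top4.png')
g=lambda f:cv2.cvtColor(cv2.imread('pics/'+f),cv2.COLOR_BGR2HSV)
for f in('top0.png','top4.png'):
    im=cv2.imread('pics/'+f)[230:250,330:355].astype(int); print(f,[r['at'] for r in []])
for n in ('knob_mid','crank'): print([(np.round(r['at'],1).tolist(),round(r['confidence'],2)) for r in tip_of('top',n)])
a=[cv2.convertScaleAbs(cv2.resize(cv2.imread('pics/'+f)[205:255,320:360],(400,500),interpolation=cv2.INTER_CUBIC),alpha=2.2) for f in('top0.png','top4.png')]
cv2.imwrite('pics/z4.png',np.hstack(a))
E
```

```text
spindle [0.50557367 0.04426184 0.075     ] crank [ 0.50326307 -0.24590075  0.036     ]
0.0019999999999999983 0.028571923173955432 60.74891835451126 [-0.09515071 -0.43034556  1.29607092] [-0.06333573 -0.06286962 -0.02449824] [ 0.50249532 -0.24726613  0.00234916] 8.7333
top0.png []
top4.png []
[([338.8, 240.6], 0.6), ([299.7, 256.8], 0.56)]
[([337.7, 219.4], 0.68), ([314.1, 249.7], 0.64), ([227.5, 215.7], 0.43)]
```

View pics/z4.png

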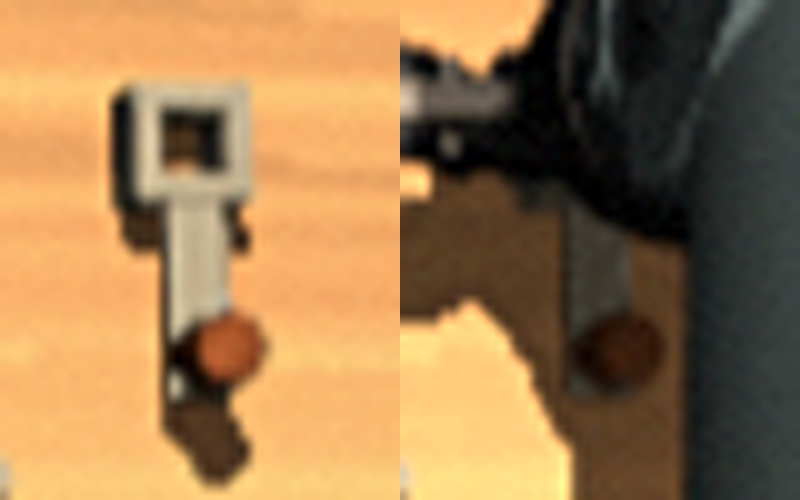

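The pads hold the block: the gap is 28.6 mm at 60 N, and the knob is still at (342,240) in the top view. Next I'll carry the crank over the spindle and feel for its top.

```bash
cat >> h.py <<'E'
from scipy.spatial.transform import Rotation as R
def q(yaw): return (R.from_euler('z',yaw,degrees=True)*R.from_quat([1,0,0,0])).as_quat().tolist()
Z0=.00235
E
python3 - <<'E'
from h import *
movel([.5025,-.2473,.14],speed=.25)
X,Y=.5047,.0427
move_ptp([X,Y,.14],q(-30)); pause(.2)
f0=read_ft_force(); print('free',f0,read_ft_torque(),read_finger_gap(),read_eef_pos())
movel([X,Y,Z0+.104],speed=.12)
z=Z0+.104
while z>Z0+.085:
    z-=.001; movel([X,Y,z],speed=.04); f=read_ft_force()-f0; print(round((z-Z0)*1e3,1),f.round(1),(read_ft_torque()).round(2))
    if f[2]>4: break
print(read_eef_pos(),read_time_s())
snap('scene','scene5.png');snap('top','top5.png')
E
```

```text
free [-0.23631592 -0.638685   -2.48561751] [-0.03819294 -0.01003092  0.00396525] 0.028674031890077993 [0.50488415 0.04086462 0.13970753]
103.0 [ 0.9  0.9 -0.5] [ 0.01 -0.02  0.01]
102.0 [ 0.5  0.7 -0.4] [-0.03  0.02 -0.  ]
101.0 [ 0.1  0.7 -0.2] [-0.01  0.01 -0.02]
100.0 [ 0.8  1.  -0.3] [-0.03 -0.04 -0.02]
99.0 [-0.2  0.9 -0.1] [-0.03 -0.06 -0.07]
98.0 [-1.5  0.8  7.1] [-0.05  0.57 -0.02]
[0.50486215 0.04270488 0.10107221] 12.8333
```

```bash
python3 - <<'E'
from h import *
X,Y=.5047,.0427; print(read_qpos()[6])
log=[]
z=Z0+.0979
for yaw in list(range(-25,50,5)):
    movel([X,Y,z],q(yaw),speed=.1)
    f=read_ft_force();t=read_ft_torque(); log.append((yaw,(f-[-.2,-.6,-2.5]).round(1).tolist(),t.round(2).tolist()))
    print(log[-1])
    if f[2]+2.5<2: print('drop?'); break
print(read_eef_pos(),read_time_s())
E
```

```text
-2.3459914715647217
(-25, [-1.3, 0.1, 7.3], [0.05, 0.49, 0.01])
(-20, [-0.2, 1.0, 7.9], [0.17, 0.22, 0.02])
(-15, [-0.3, 1.7, 7.2], [0.32, 0.13, 0.04])
(-10, [-0.0, 2.5, 8.3], [0.36, 0.07, -0.07])
(-5, [-0.2, 2.3, 8.0], [0.43, 0.03, -0.01])
(0, [0.7, 2.6, 7.9], [0.45, 0.06, 0.02])
(5, [-0.3, 2.5, 6.9], [0.41, 0.02, 0.0])
(10, [1.2, 2.6, 7.4], [0.47, 0.07, -0.03])
(15, [0.0, 2.5, 8.9], [0.45, 0.1, 0.0])
(20, [-0.4, 2.2, 8.3], [0.39, 0.07, -0.02])
(25, [0.2, 1.9, 8.1], [0.43, 0.07, -0.03])
(30, [0.7, 2.4, 8.0], [0.38, 0.11, -0.02])
(35, [1.1, 2.1, 8.5], [0.38, 0.05, 0.01])
(40, [-0.3, 2.6, 9.0], [0.39, 0.09, 0.01])
(45, [1.2, 2.2, 9.0], [0.43, 0.04, -0.02])
[0.50626976 0.04378276 0.10114321] 16.6833
```

```bash
python3 - <<'E'
from h import *
# overlay-free crops
out=[]
for c,f,g in(('scene','scene0.png',1.3),('scene','scene5.png',1.3),('top','top0.png',2.4),('top','top5.png',2.4)):
    u=proj(c,[.5045,.043,.1])[0].round().astype(int)
    a=cv2.imread('pics/'+f)[u[1]-17:u[1]+20,u[0]-25:u[0]+25]; print(c,u-[25,17])
    out.append(cv2.convertScaleAbs(cv2.resize(a,(400,296),interpolation=cv2.INTER_NEAREST),alpha=g))
cv2.imwrite('pics/z5.png',np.vstack([np.hstack(out[:2]),np.hstack(out[2:])]))
E
```

```text
scene [247 152]
scene [247 152]
top [198 196]
top [198 196]
```

View pics/z5.png

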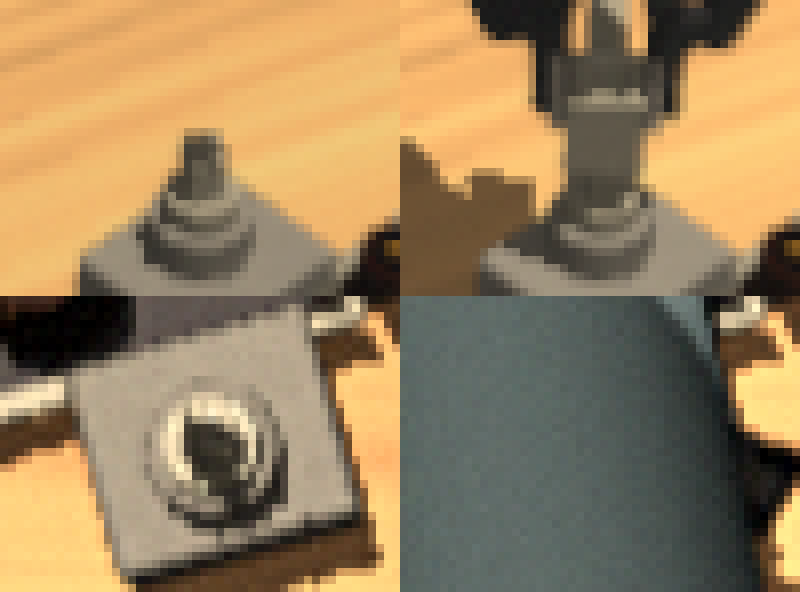

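```bash
cat > fit.py <<'E'
from h import *
from scipy.optimize import minimize
SS=8
def rect(x0,x1,y0,y1,z): return np.array([[x0,y0,z],[x1,y0,z],[x1,y1,z],[x0,y1,z]])*1e-3
def disc(r,z): a=np.linspace(0,2*np.pi,40,endpoint=False); return np.c_[r*np.cos(a),r*np.sin(a),0*a+z]*1e-3
def sq(w,z,yaw): h=w/2; p=rect(-h,h,-h,h,z); c,s=np.cos(yaw),np.sin(yaw); return p@np.array([[c,s,0],[-s,c,0],[0,0,1]])
def hull(a,b): return ('hull',np.vstack([a,b]))
def spindle(yaw):
    o=[disc(21,64),hull(disc(15,64),disc(15,75)),disc(15,75)]
    t=sq(14,75,yaw); u=sq(13.6,99,yaw)
    n=[(t[i]+t[(i+1)%4])[:2] for i in range(4)]
    for i in range(4): o.append(('face',np.array([t[i],t[(i+1)%4],u[(i+1)%4],u[i]]),n[i]))
    return o+[u]
def crank(yaw):
    c,s=np.cos(yaw),np.sin(yaw); M=np.array([[c,s,0],[-s,c,0],[0,0,1]]); b=rect(-15,15,-15,15,0);t=rect(-15,15,-15,15,36);o=[]
    for i in range(4):
        o.append(('face',np.array([b[i],b[(i+1)%4],t[(i+1)%4],t[i]])@M,((t[i]+t[(i+1)%4])@M)[:2]))
    return o+[t@M,rect(-7.8,7.8,-7.8,7.8,36)@M,rect(15,45,-8,8,36)@M]
def masks(cam,regs,P,win):
    x0,y0,w,h=win; lab=np.zeros((h*SS,w*SS),np.uint8); cc=ray(cam,(256,192))[0]
    for k,r in enumerate(regs,1):
        if isinstance(r,tuple):
            if r[0]=='face' and np.dot(r[2],(cc-P)[:2])<=0: continue
            pts=r[1]
        else: pts=r
        uv=(proj(cam,pts+P)-[x0-.5,y0-.5])*SS
        uv=np.round(uv*16).astype(np.int32)
        if isinstance(r,tuple) and r[0]=='hull': uv=cv2.convexHull(uv.reshape(-1,1,2))
        cv2.fillPoly(lab,[uv.reshape(-1,1,2)],k,shift=4)
    return np.stack([cv2.GaussianBlur(cv2.resize((lab==k).astype(np.float32),(w,h),interpolation=cv2.INTER_AREA),(3,3),.5).ravel() for k in range(len(regs)+1) if (lab==k).any()],1)
def cost(cam,im,regs,P,win):
    x0,y0,w,h=win; I=im[y0:y0+h,x0:x0+w].reshape(-1,3).astype(float); A=masks(cam,regs,P,win); W=np.ones(len(I))
    for _ in range(6):
        X=np.linalg.lstsq(A*W[:,None]+0,I*W[:,None],rcond=None)[0]; r=np.linalg.norm(I-A@X,axis=1); W=1/np.sqrt(1+(r/12)**2)
    return np.mean(np.log1p((r/12)**2))
def fit(cam,im,gen,P0,yaw,z,n,freeyaw):
    u=proj(cam,np.array(P0)+[0,0,z])[0].round().astype(int); win=(u[0]-n,u[1]-n,2*n+1,2*n+1)
    f=lambda v:cost(cam,im,gen(yaw+v[2]*.05 if freeyaw else yaw),np.array([P0[0]+v[0]*1e-3,P0[1]+v[1]*1e-3,0]),win)
    s=np.vstack([[0,0,0],[2,0,0],[0,2,0],[0,0,2]]) if freeyaw else np.array([[0,0],[2,0],[0,2]])
    r=minimize(f,s[0],method='Nelder-Mead',options=dict(initial_simplex=s,xatol=.05,fatol=1e-5,maxiter=150)); return r.fun,r.x
E
cat > r.py <<'E'
from fit import *
import sys
from multiprocessing import Pool
ims={c:cv2.imread(f'pics/{c}0.png') for c in('top','scene')}
def job(a):
    c,k,y=a
    if k=='c': return a,fit(c,ims[c],crank,[.503,-.247,0],np.pi,.02,9,True)
    return a,fit(c,ims[c],spindle,[.5045,.043,0],np.radians(y),.08,10,False)
J=[(c,'c',0) for c in ims]+[(c,'s',y) for c in ims for y in range(-45,45,5)]
with Pool() as p:
    for a,(f,x) in p.map(job,J,1): print(*a,round(f,4),x.round(2))
E
time python3 r.py
```

```text
multiprocessing.pool.RemoteTraceback: 
"""
Traceback (most recent call last):
  File "r.py", line 8, in job
    return a,fit(c,ims[c],spindle,[.5045,.043,0],np.radians(y),.08,10,False)
             ~~~^^^^^^^^^^^^^^^^^^^^^^^^^^^^^^^^^^^^^^^^^^^^^^^^^^^^^^^^^^^^
  File "fit.py", line 40, in fit
    r=minimize(f,s[0],method='Nelder-Mead',options=dict(initial_simplex=s,xatol=.05,fatol=1e-5,maxiter=150)); return r.fun,r.x
  File "fit.py", line 38, in <lambda>
    f=lambda v:cost(cam,im,gen(yaw+v[2]*.05 if freeyaw else yaw),np.array([P0[0]+v[0]*1e-3,P0[1]+v[1]*1e-3,0]),win)
               ~~~~^^^^^^^^^^^^^^^^^^^^^^^^^^^^^^^^^^^^^^^^^^^^^^^^^^^^^^^^^^^^^^^^^^^^^^^^^^^^^^^^^^^^^^^^^^^^^^^^
  File "fit.py", line 32, in cost
    x0,y0,w,h=win; I=im[y0:y0+h,x0:x0+w].reshape(-1,3).astype(float); A=masks(cam,regs,P,win); W=np.ones(len(I))
                                                                        ~~~~~^^^^^^^^^^^^^^^^
  File "fit.py", line 26, in masks
    uv=(proj(cam,pts+P)-[x0-.5,y0-.5])*SS
        ~~~~^^^^^^^^^^^
  File "h.py", line 15, in proj
    K,d,T=par(cam); return cv2.projectPoints(np.atleast_2d(np.array(P,float)),cv2.Rodrigues(T[:3,:3])[0],T[:3,3],K,d)[0][:,0]
          ~~~^^^^^
  File "h.py", line 8, in par
    p=camera_params(cam); return np.array(p["K"],float),np.array(p["dist_coeffs"],float),np.array(p["camera_from_world"],float)
ValueError: time passes only in moves, steps and waits
"""

The above exception was the direct cause of the following exception:

Traceback (most recent call last):
  File "r.py", line 11, in <module>
    for a,(f,x) in p.map(job,J,1): print(*a,round(f,4),x.round(2))
                   ~~~~~^^^^^^^^^
ValueError: time passes only in moves, steps and waits

real	0m13.652s
user	0m30.414s
sys	0m1.099s
```

Parallel processes can't share the controller connection, so I'll cache the calibration first.

```bash
sed -i 's/^def par(cam):/_C={}\ndef par(cam):\n    if cam not in _C: _C[cam]=_par(cam)\n    return _C[cam]\ndef _par(cam):/' h.py
sed -i "s/^ims=/par('top');par('scene');cv2.setNumThreads(1)\nims=/" r.py
time OMP_NUM_THREADS=1 OPENBLAS_NUM_THREADS=1 timeout 300 python3 r.py
```

```text
top c 0 0.6585 [1.06 0.69 0.38]
scene c 0 0.7377 [ 0.02 -0.84  0.91]
top s -45 1.0196 [-0.09  0.93]
top s -40 1.0209 [-0.09  0.93]
top s -35 1.0267 [0.04 1.19]
top s -30 1.0201 [-0.1   1.07]
top s -25 1.0223 [0.04 1.19]
top s -20 1.0199 [-0.11  1.18]
top s -15 1.0338 [0.17 1.05]
top s -10 1.0394 [0.26 0.96]
top s -5 1.0301 [-0.39  0.56]
top s 0 1.0332 [-0.71  0.52]
top s 5 1.0395 [-0.34  0.25]
top s 10 1.0287 [0.48 0.66]
top s 15 1.0279 [0.04 0.99]
top s 20 1.0215 [-0.1   1.18]
top s 25 1.0218 [-0.1  1.1]
top s 30 1.0113 [0.21 0.99]
top s 35 1.0179 [0.04 1.19]
top s 40 1.0183 [-0.09  0.94]
scene s -45 1.3375 [-0.48 -0.15]
scene s -40 1.3484 [-0.32 -0.23]
scene s -35 1.3614 [-0.22 -0.  ]
scene s -30 1.3264 [-0.26  0.26]
scene s -25 1.2969 [-0.47 -0.19]
scene s -20 1.2906 [-0.36  0.32]
scene s -15 1.2957 [-0.16  0.13]
scene s -10 1.3053 [-0.62  0.78]
scene s -5 1.3148 [-0.28  0.2 ]
scene s 0 1.3276 [-0.55 -0.55]
scene s 5 1.3381 [-0.5  -0.79]
scene s 10 1.3399 [-0.7  -0.69]
scene s 15 1.3489 [ 0.02 -0.8 ]
scene s 20 1.3486 [ 0.35 -1.27]
scene s 25 1.344 [ 0.09 -0.65]
scene s 30 1.3456 [ 0.25 -0.56]
scene s 35 1.3408 [-0.14 -0.09]
scene s 40 1.3386 [ 0.07 -0.38]
real	0m2.270s
user	0m6.279s
sys	0m0.201s
```

The fits agree between cameras. The spindle is at about (0.5042, 0.0437) and the square at about -20° (mod 90), with the crank's origin about 1 mm ahead of the TCP along x. I'll retry there, with a small lateral search.

```bash
cat >> h.py <<'E'
def tgt(yaw,dx=0,dy=0,S=(.5042,.0436),c=.001):
    a=np.radians(yaw); return [S[0]+dx-c*np.cos(a),S[1]+dy-c*np.sin(a)]
def fz(): return read_ft_force()[2]+2.5
E
python3 - <<'E'
from h import *
def trial(yaw0,dx,dy,yaws):
    movel(tgt(yaw0,dx,dy)+[Z0+.1005],q(yaw0),speed=.15)
    movel(tgt(yaw0,dx,dy)+[Z0+.0982],speed=.08)
    for y in yaws:
        if y!=yaw0: movel(tgt(y,dx,dy)+[Z0+.0979],q(y),speed=.1)
        f=fz(); e=read_eef_pos()
        print(y,dx,dy,round(f,1),(read_ft_force()[:2]).round(1),((e[2]-Z0)*1e3).round(2),((e[:2]-tgt(y,dx,dy))*1e3).round(1))
        if f<2.5:
            movel(tgt(y,dx,dy)+[Z0+.0965],speed=.05); f=fz(); print('down?',f)
            if f<5: return True
    return False
ok=False
for i,(dx,dy) in enumerate([(0,0),(.001,0),(-.001,0),(0,.001),(0,-.001)]):
    ys=[-32,-26,-20,-14,-8]
    if i%2: ys=ys[::-1]
    if trial(ys[0],dx,dy,ys): ok=True;break
print(ok,read_eef_pos(),read_ft_force(),read_time_s())
E
```

```text
-32 0 0 3.6 [-0.8 -0.1] 98.66 [ 0.4 -0.1]
-26 0 0 5.5 [0.4 0.6] 98.55 [0.8 0.2]
-20 0 0 5.1 [ 0.3 -0.4] 98.38 [0.8 0.3]
-14 0 0 4.9 [1.6 1.1] 98.22 [0.8 0.4]
-8 0 0 -0.3 [0.6 0.3] 96.93 [-1.2 -0.1]
down? -0.6292747237601519
True [0.50235001 0.0436176  0.09817057] [ 0.68943852  1.84474116 -3.12927472] 19.7083
```

It dropped in. Now I'll lower it gently with force checks.

```bash
python3 - <<'E'
from h import *
y=-10; x=tgt(y); x=[x[0]-.0005,x[1]]
z=.0945
while z>.0735:
    movel(x+[Z0+z],q(y),speed=.04); f=read_ft_force(); e=read_eef_pos(); F=f[2]+2.5
    print(round(z*1e3,1),f.round(1),read_ft_torque().round(2),((e[2]-Z0)*1e3).round(2),((e[:2]-x)*1e3).round(1))
    if F>6: break
    x=[x[0]+.0002*np.clip(f[0],-3,3),x[1]+.0002*np.clip(f[1],-3,3)]
    z-=.0025 if z>.0775 else .0007
print(read_time_s(),read_eef_pos(),read_finger_gap())
E
```

```text
94.5 [-0.8  0.1 -1.6] [ 0.06 -0.05 -0.  ] 94.21 [-0.4 -0.2]
92.0 [-0.1  0.1 -3.1] [ 0.04 -0.06 -0.02] 91.79 [-0.2 -0.2]
89.5 [ 0.1  0.3 -2.2] [-0.05 -0.05  0.04] 89.26 [-0.3 -0.2]
87.0 [-0.8  0.2 -2.4] [ 0.   -0.04 -0.03] 86.78 [-0.2 -0. ]
84.5 [-0.1 -0.5 -2.7] [-0.01  0.01  0.05] 84.26 [-0.3 -0. ]
82.0 [-0.3  0.2 -2.3] [ 0.01 -0.04 -0.03] 81.78 [-0.2 -0.1]
79.5 [ 0.3  0.5 -2.3] [ 0.02 -0.03  0.06] 79.29 [-0.2 -0. ]
77.0 [-0.2 -0.  -2.7] [-0.01 -0.01 -0.03] 76.77 [-0.2 -0. ]
76.3 [ 0.1  0.9 -2.2] [-0.   -0.01 -0.01] 76.29 [-0. -0.]
75.6 [-0.6  0.7 -1.7] [-0.05 -0.02 -0.03] 75.57 [-0.1  0. ]
74.9 [ 0.1 -1.1 -2.7] [-0.08 -0.05  0.05] 74.96 [0.1 0. ]
74.2 [-2.4 -0.4  4.5] [ 0.05  0.54 -0.01] 74.91 [0.2 0.2]
22.7083 [0.50242848 0.04425855 0.07725597] 0.02890489226249848
```

The crank is seated: contact came at 74.9 mm, matching the 75 mm shoulder, at under 7 N. I'll release it, regrasp at the knob and start winding.

```bash
cat >> h.py <<'E'
AX=np.array([.5034,.0440]); ZK=.112; QK=q(90); RK=.055
def kp(th,lead=0): a=np.radians(th); return (AX+RK*np.array([np.cos(a),np.sin(a)])).tolist()+[ZK]
def state(th,f0):
    F=np.mean([read_ft_force() for _ in range(3)],0)-f0; e=read_eef_pos()[:2]-AX; a=np.arctan2(e[1],e[0]); 
    ra=np.array([np.cos(a),np.sin(a)]); cw=np.array([ra[1],-ra[0]])
    d=(np.degrees(a)-th+180)%360-180
    return th+d, -F[:2]@cw, F[:2]@ra, F[2], np.linalg.norm(e)*1e3   # actual angle, resisting force, radial
def wind(t0,t1,step,speed,f0,stop=None,pr=1):
    n=max(1,int(round((t0-t1)/step))); ths=np.linspace(t0,t1,n+1)[1:]; out=[]
    for i,t in enumerate(ths):
        movel(kp(t),QK,speed=speed); s=state(t,f0); out.append(s)
        if i%pr==0: print(round(t),np.round(s,1))
        if stop and stop(s): break
    return t,out
E
python3 - <<'E'
from h import *
e=read_eef_pos()
for th in range(0,360,45): assert inverse_kinematics(kp(th),QK) is not None
move_gripper(.055); movel([e[0],e[1],.175],speed=.25)
th=170; p=kp(th)
move_ptp(p[:2]+[.175],QK); movel(p[:2]+[.135],speed=.2); print('free',read_ft_force())
movel(p,speed=.08); f0=np.mean([read_ft_force() for _ in range(5)],0); print(f0)
snap('scene','scene6.png')
move_gripper(0,40); print(read_finger_gap(),read_grasp_force(),read_ft_force()-f0,read_time_s())
if read_finger_gap()>.012:
    t,o=wind(170,80,15,.12,f0); print(read_time_s(),read_finger_gap(),read_qpos().round(2))
E
```

```text
free [ 0.35682832 -0.36601486  0.65628346]
[-0.05694264  0.50522692  0.11928162]
0.016597123373758783 38.96463096141815 [-1.63410697 -1.02548816  2.67256085] 26.4083
155 [155.3   1.9   1.9   5.8  55.2]
140 [140.4   2.    1.7   5.6  55.4]
125 [125.2   3.5   1.5   6.5  55.6]
110 [110.    2.4   1.6   5.1  55.7]
95 [95.1  2.8  0.2  5.  55.8]
80 [80.2  2.5  0.1  4.9 55.8]
28.0083 0.01677506374104996 [ 0.18  0.32 -0.51  1.97  0.19  0.9  -0.43]
```

```bash
python3 - <<'E'
from h import *
f0=np.array([-.06,.5,.12])
t,o=wind(80,-280,15,.16,f0,pr=3); print(read_time_s(),read_eef_pos(),read_finger_gap())
snap('scene','scene7.png')
c,s=np.cos(np.radians(16)),np.sin(np.radians(16))
def W(x,y,z): return [.504+(c*x-s*y)/1e3,.0437+(s*x+c*y)/1e3,z/1e3]
out=[]
for f in('scene0.png','scene7.png'):
    u=proj('scene',W(75,0,20))[0].round().astype(int)
    a=cv2.imread('pics/'+f)[u[1]-35:u[1]+35,u[0]-45:u[0]+45]
    b=cv2.resize(a,(400,311),interpolation=cv2.INTER_CUBIC); b=cv2.convertScaleAbs(b,alpha=1.6)
    out.append(b)
cv2.imwrite('pics/z6.png',np.hstack(out))
E
```

```text
65 [65.1  1.9  0.6  4.4 55.8]
20 [20.2  1.9 -0.   4.1 55.5]
-25 [-24.8   1.8  -0.5   4.3  55.3]
-70 [-69.7   2.3  -1.5   3.   55.2]
-115 [-114.4    2.6   -1.3    2.1   55.1]
-160 [-159.2    3.3    0.2    4.8   55.1]
-205 [-203.7    2.8   -0.    10.2   55.5]
-250 [-2.481e+02  1.800e+00 -1.000e-01  1.030e+01  5.600e+01]
34.0083 [0.51076932 0.09953909 0.11179717] 0.01641963860527779
```

View pics/z6.png

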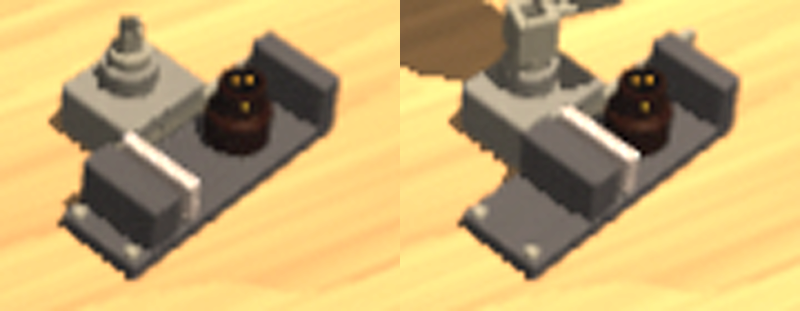

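The right crop shows the crank seated and the jaw about 40 mm further on, just short of the lamp base. I'll keep winding and watch the force.

```bash
python3 - <<'E'
from h import *
import json
f0=np.array([-.06,.5,.12])
t,o=wind(-280,-520,15,.16,f0,pr=100)
base=np.median([s[1] for s in o]); print('base',base,[round(s[1],1) for s in o])
log=[];
while t>-826:
    t-=10; movel(kp(t),QK,speed=.1); S=np.mean([state(t,f0) for _ in range(4)],0); log.append(S.tolist())
    print(t,S.round(1))
    if len(log)>2 and np.mean([l[1] for l in log[-2:]])>base+3: break
json.dump(log,open('log.json','w')); print(read_time_s(),read_finger_gap()); snap('scene','scene8.png')
E
```

```text
-295 [-292.3    2.     1.7    7.8   55.9]
base 2.4842856983865147 [np.float64(2.0), np.float64(2.6), np.float64(1.9), np.float64(2.6), np.float64(2.4), np.float64(2.7), np.float64(2.3), np.float64(1.1), np.float64(2.8), np.float64(1.6), np.float64(1.8), np.float64(2.7), np.float64(1.8), np.float64(2.8), np.float64(2.9), np.float64(2.9)]
-530.0 [-528.5    2.9   -2.4    5.7   55.2]
-540.0 [-538.1    3.5   -1.3    6.4   55.3]
-550.0 [-5.478e+02  4.100e+00 -4.000e-01  7.700e+00  5.540e+01]
-560.0 [-5.577e+02  4.000e+00  3.000e-01  9.400e+00  5.550e+01]
-570.0 [-567.5    3.7   -0.7   11.2   55.7]
-580.0 [-5.775e+02  3.700e+00 -3.000e-01  1.150e+01  5.580e+01]
-590.0 [-587.4    2.7    0.6   10.8   55.9]
-600.0 [-597.3    3.3    1.6   12.1   55.9]
-610.0 [-607.2    3.1    1.1   10.8   56. ]
-620.0 [-617.1    3.4    0.9   10.    56. ]
-630.0 [-626.9    3.6    1.    10.1   56.1]
-640.0 [-636.8    2.5    1.7    9.8   56. ]
-650.0 [-646.6    1.4    2.1   10.1   56. ]
-660.0 [-656.4    2.9    0.7    9.7   55.8]
-670.0 [-666.3    3.4    1.5    8.    55.8]
-680.0 [-676.2    3.     1.     7.6   55.6]
-690.0 [-686.2    2.3    1.9    6.8   55.6]
-700.0 [-696.3    3.3    2.1    7.    55.4]
-710.0 [-706.5    3.5    2.7    6.1   55.3]
-720.0 [-716.8    2.5    3.4    4.8   55.2]
-730.0 [-727.2    3.4    3.1    5.2   55.1]
-740.0 [-737.8    3.8    3.5    4.3   55.1]
-750.0 [-748.     3.7    4.5    4.6   55. ]
-760.0 [-757.9    4.2    2.9    2.5   55. ]
-770.0 [-767.7    6.1    2.4    3.2   54.9]
-780.0 [-777.4    6.5    1.7    1.8   54.9]
44.5583 0.016564208059405776
```

```bash
python3 - <<'E'
from h import *
f0=np.array([-.06,.5,.12]); t=-780
def show(): print(t,np.mean([state(t,f0) for _ in range(8)],0).round(1))
pause(.2);show()
for t in(-787,-794,-801): movel(kp(t),QK,speed=.1); pause(.1); show()
print(read_time_s()); snap('scene','scene9.png')
c,s=np.cos(np.radians(16)),np.sin(np.radians(16))
def W(x,y,z): return [.504+(c*x-s*y)/1e3,.0437+(s*x+c*y)/1e3,z/1e3]
u=proj('scene',W(75,20,30))[0].round().astype(int); out=[]
for f in('scene7.png','scene9.png'):
    a=cv2.imread('pics/'+f)[u[1]-22:u[1]+22,u[0]-28:u[0]+28]; b=cv2.convertScaleAbs(cv2.resize(a,(400,314),interpolation=cv2.INTER_LANCZOS4),alpha=2.)
    out.append(b)
cv2.imwrite('pics/z7.png',np.hstack(out))
E
```

```text
-780 [-777.4    5.3    1.9    1.8   54.9]
-787 [-783.7    7.3    1.6    1.6   54.8]
-794 [-7.905e+02  8.300e+00  1.200e+00  6.000e-01  5.480e+01]
-801 [-7.972e+02  8.100e+00  4.000e-01  8.000e-01  5.470e+01]
45.8583
```

View pics/z7.png

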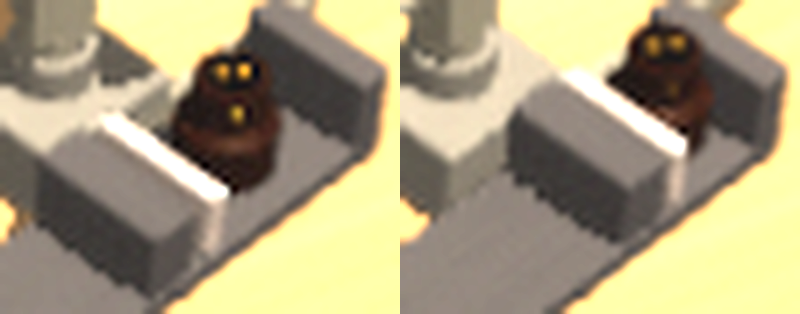

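The right crop shows the lamp base held between the pad and the fixed jaw. To cross-check, I'll fit the jaw and pad positions numerically, using the free-spring picture as a control.

```bash
cat > r2.py <<'E'
from fit import *
def box(x0,x1,y0,y1,z0,z1):
    b=rect(x0,x1,y0,y1,z0);t=rect(x0,x1,y0,y1,z1); return [('face',np.array([b[i],b[(i+1)%4],t[(i+1)%4],t[i]]),i) for i in(0,1,2,3)]+[t]
def gen(jy,pc,yaw):
    c,s=np.cos(yaw),np.sin(yaw); M=np.array([[c,s,0],[-s,c,0],[0,0,1]]); o=[]
    P=jy-pc
    for r in [rect(40,110,-105,105,15)]+box(42,108,P-53,P-43,15,49)+box(40,110,jy-90,jy-63,15,55):
        if isinstance(r,tuple):
            p=r[1]; n=np.array([(0,-1),(1,0),(0,1),(-1,0)][r[2]])
            if r[2] in(0,3): continue
            # visible: +x face (1), and -y? camera sits at +x,-y side
            o.append(('hull',p@M))
        else: o.append(r@M)
    return o
def gen2(jy,pc,yaw):
    c,s=np.cos(yaw),np.sin(yaw); M=np.array([[c,s,0],[-s,c,0],[0,0,1]]); P=jy-pc
    R=[rect(40,110,-105,105,15)]
    def b(x0,x1,y0,y1,z1):
        px=np.array([[x1,y0,15],[x1,y1,15],[x1,y1,z1],[x1,y0,z1]])*1e-3; ny=np.array([[x0,y0,15],[x1,y0,15],[x1,y0,z1],[x0,y0,z1]])*1e-3
        return [ny,px,rect(x0,x1,y0,y1,z1)]
    R+=b(42,108,P-53,P-43,49)+b(40,110,jy-90,jy-63,55)
    return [r@M for r in R]
import sys
for f,j0 in(('scene0.png',6),('scene6.png',6),('scene7.png',45),('scene8.png',82),('scene9.png',84)):
    im=cv2.imread('pics/'+f); best=None
    for pc0 in(0,4):
      for yaw0 in (15,17):
        c,s=np.cos(np.radians(16)),np.sin(np.radians(16)); y=j0-62; 
        u=proj('scene',[.504+(c*88-s*y)/1e3,.0437+(s*88+c*y)/1e3,.035])[0].round().astype(int); win=(u[0]-15,u[1]-13,31,29)
        g=lambda v:cost('scene',im,gen2(v[0],v[1],np.radians(v[4])),np.array([.504+v[2]*1e-3,.0437+v[3]*1e-3,0]),win)+.01*((v[2]/2)**2+(v[3]/2)**2+((v[4]-16)/2)**2)
        v0=np.array([j0,pc0,0,0,yaw0]); sx=np.vstack([v0]+[v0+np.eye(5)[i]*d for i,d in enumerate((3,2,1,1,1))])
        r=minimize(g,v0,method='Nelder-Mead',options=dict(initial_simplex=sx,xatol=.05,fatol=1e-5,maxiter=400))
        if best is None or r.fun<best.fun: best=r
    print(f,round(best.fun,3),best.x.round(1))
E
timeout 400 python3 r2.py
```

```text
scene0.png 0.98 [ 5.3 -0.8  3.7 -1.9 16.9]
scene6.png 0.989 [ 6.6 -1.4  3.5 -2.7 16.1]
scene7.png 1.213 [40.1 -1.7  0.7  0.5 16.7]
scene8.png 1.133 [82.4  1.1  0.3  1.  16.8]
scene9.png 1.127 [84.5  2.5  0.1  0.2 16.9]
```

The control images give a bias of about -1.3 mm. Corrected for that, the jaw is at about 84 mm with the springs pressed about 3.8 mm, which agrees with the force and the angle. I'll let go, withdraw, check and hand in.

```bash
python3 - <<'E'
from h import *
e=read_eef_pos(); move_gripper(.055); print(read_ft_force(),read_finger_gap())
movel([e[0],e[1],.20],speed=.15); move_ptp([.42,-.2,.28],QK); pause(.5)
snap('top','top10.png'); snap('scene','scene10.png'); print(read_time_s())
for n in('knob_mid','crank','lamp_base'): print(n,[(np.round(r['at'],1).tolist(),round(r['confidence'],2)) for r in tip_of('scene',n)][:4])
print(proj('scene',[kp(-797)[:2]+[.133],AX.tolist()+[.075]]))
o=[]
for c in('top','scene'):
    u=proj(c,[.52,.06,.05])[0].round().astype(int); a=cv2.imread(f'pics/{c}10.png')[u[1]-40:u[1]+40,u[0]-50:u[0]+50]; o.append(cv2.convertScaleAbs(cv2.resize(a,(400,320),interpolation=cv2.INTER_CUBIC),alpha=1.8))
cv2.imwrite('pics/z8.png',np.hstack(o))
E
sed -i "s/^for f,j0 in.*/for f,j0 in(('scene10.png',84),):/" r2.py; timeout 200 python3 r2.py
```

```text
[-0.3477903  -0.21406294  0.15839116] 0.055134681169937964
48.6
knob_mid [([287.2, 179.5], 0.71), ([144.2, 202.1], 0.67), ([259.3, 168.1], 0.63), ([203.9, 181.8], 0.49)]
crank [([135.0, 204.9], 0.96), ([272.4, 174.1], 0.73), ([195.9, 199.1], 0.63)]
lamp_base [([301.6, 193.7], 0.74), ([272.1, 174.2], 0.58)]
[[258.72781794 168.71542637]
 [271.80185501 175.12032666]]
scene10.png 1.112 [84.3  2.7  0.6  1.1 16.8]
```

The networks place the crank's origin and knob where they should be for a seated crank. The jaw also stayed where I left it, so I'm handing in.

```bash
python3 -c "
from bench import *
print(sign_off())"
```

```text
the job is handed in; nothing more can be done
None
```

The job is handed in: the crank is seated on the spindle and wound about 2.7 turns clockwise, and the lamp base is held against the fixed jaw with the springs pressed in about 4 mm by my measurements; the robot had let go and moved clear at 48.6 s.

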